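Close and dock a reagent bottle

ROBOT

A 7-joint arm with a two-finger parallel gripper is mounted at the origin on the work surface. World frame = base frame: x ahead of the robot, y to its left, z up, the work surface at z = 0. Lengths are in m, angles in degrees, forces in N, time in s.
With the tool pointing down it reaches from about 0.425 to 0.875 m from the base axis. Payload 4.7 kg.
Tool frame: the origin (TCP) lies at the very end of the fingers, on their centre line; the grasp point (between the pads) lies 19 mm behind it; z points along the fingers, y is the line along which they close (so a half turn about z gives the same grasp; the last joint's range is limited). The gripper opens to 87 mm and grips with 3 to 60 N. Pads are 19 mm wide; open, the fingers measure 117 mm over their backs; the gripper's body (75 mm by 190 mm) begins 51 mm behind the grasp point.
Start: joints at [-72.703, 18.392, -4.016, 83.108, 1.295, 78.541, -3.26], TCP at [0.185, 0.623, 0.223] pointing down, gripper open.
Joint ranges: [-163.93, 163.93], [-17.29, 119.83], [-79.2, 71.16], [3.27, 140.29], [-89.18, 269.18], [5.43, 117.66], [-154.24, 154.24]. Speed limits (degrees/s): [147.25, 147.25, 180, 180, 180, 180, 180].

INTERFACE

Orientations are given as [roll, pitch, yaw] about the fixed x, y, z axes, in that order (R = Rz(yaw) Ry(pitch) Rx(roll)).
In Python, from cell import get_obs, read_camera, sign_off, silhouettes gives the robot as it stands.
- The arm moves only by the tool play_rows, never from a script. Its argument "steps" is a list that holds one entry, the list of rows, each a list of 7 numbers: the shift along the tool's x, y, z in m, then the turn, a rotation vector about the tool's x, y, z in rad, then the finger opening in m, from 0 to 0.087. A call has 1 to 12 rows; each row shifts and turns the commanded pose from where the row before left it, along the tool's axes as they then stand; what a row does not reach is not made up. A row lasts 1/10 s, in which the tool goes at most 50 mm and 8.59 degrees, less where a joint would pass 70% of its speed; a pose out of reach is approached as far as the arm can. A call is refused whole if a number of a shift passes 0.05 or a number of a turn 0.15, either way. A call with a gripper value outside its range is refused whole. The fingers move at their own pace and stop on an object; "force" is the grip in N (left out, the last holds). Time passes only in rows, so rows that do not move let the fingers close. It gives the time, the measured TCP pose, the force, the opening and the grip force at its end, in the units of the state.
- get_obs(): the state, without advancing time (a new reading comes with each control period).
- read_camera(name): name is "scene" or "top" or "wrist"; returns a dict with "frame" (384x512x3 uint8, red, green, blue), "intrinsics" (3x3 intrinsics, pixels), "view" (4x4, takes a point from world to camera coordinates). Camera axes: x right, y up, looking along -z (the intrinsics and any distortion apply to the point x, -y, -z); pixel columns grow to the right and rows downward; lengths in m; the calibration is good to about 2 mm. A picture is of the moment at which its call begins. There is no depth.
- sign_off(): hands the job in; it is judged then, once.
Trained networks look in the newest picture that a camera, given by its name, has taken for a name from the list of things; names that differ only in an ending like _2 or _b are one class to them, and where a whole thing is asked for, a point or a joint stands for the part that bears it (a point fixed in the world has none). Each returns a list of dicts, best first, with "p" (0 to 1); they miss things now and then, are a little off and sometimes report something else, mostly with a low value. They report only what shows in the picture. A call takes as long as a camera call. They do not tell look-alikes from the thing itself.
- silhouettes(camera, name): "pixels" (384x512 bool, what is visible of it) and "extent" ([left, top, right, bottom] in pixels, round what is visible of it).
The state is a dict: "time_s": time; "qpos": joint angles; "joint_velocities": joint speeds; "effort": joint torques, N m; "tool_pos": TCP position; "tool_rot": TCP orientation; "force": force on the tool from outside, world axes, zero at the start; "wrist_torque": the same for the moment, N m; "grip_width": finger opening in m; "grasp_force": force on a finger pad.
Only numpy, scipy, OpenCV 4.12 (cv2) and the standard library are available. Lean on these libraries where they do the work, as an engineer would, in place of code of your own. Each camera call takes 0.05 s, during which the arm holds its last target. There are 200 camera calls.

TASK

First twist the blue cap of the docked reagent bottle clockwise until it is fully closed. Then turn the orange-winged thumbscrew of the strap clamp beside it clockwise until it seats, and back it off a quarter turn so that the dock can float; finish while still gripping the thumbscrew at that setting. Keep the cap closed and do not disturb the other things on the bench.

Things in the scene. Friction and masses are not known exactly. Their poses are not given: they have to be found in the camera images.
- cap (a joint): Turn of the bottle's captive blue cap about its vertical axis, rad; grows clockwise seen from above. 1.6 is fully closed, a hard stop. It starts 0.8 to 1.3 rad short of that. The cap neither rises nor falls and stays where it is left (friction about 0.08 N m).
- cap_top (a point): Centre of the top of the blue ribbed cap, 128 mm above the bench. The cap is a round cylinder 42 mm across and 28 mm tall (100 to 128 mm above the bench) with a white radial stripe on top; below it a neck 30 mm across; the bottle's shoulder starts at 94 mm height and is 62 mm wide at 80 mm.
- dock: Fixed round dock, an aluminium flange 110 mm across and 12 mm thick, with a grey collar and an amber bottle (62 mm across) standing in it; origin at the centre of the underside. The clamp stands about 110 mm away along the dock's own +y.
- screw (a joint): Turn of the clamp's thumbscrew about its vertical axis, rad; grows clockwise seen from above. 2.4 is seated, a hard stop (the strap's rubber foot is then down on the dock's flange). It starts 0.7 to 1.5 rad short of that; a quarter turn back from seated reads 0.83. The screw head neither rises nor falls and stays where it is left (friction about 0.08 N m); the yellow strap below it sinks 2 mm per rad.
- wing_top (a point): Centre of the top of the thumbscrew's orange wing, on the screw's axis, 118 mm above the bench; white stripe on top along one half.
- wing: The thumbscrew's flat orange wing, the part to grip: 40 mm long (its own x), 12 mm thick (its own y), 32 mm tall, from 86 to 118 mm above the bench; origin at the centre of its underside, on the screw's axis; turns with the screw. Below it a steel collar 28 mm across, 76 to 86 mm high.
- clamp: Fixed base of the strap clamp, 50 x 50 mm, origin at the centre of its underside, under the thumbscrew's axis. The yellow strap, 26 mm wide and at most 58 mm above the bench, reaches 76 mm from it towards the dock (its own -y).
- red_bottle: Another bottle, 60 mm across, 120 mm tall, red cap, loose bystander, not to be used; origin at centre of underside.
- slide_box0: slide box: amber plastic base 32 x 40 x 55 mm with a white top, 85 mm tall in all, loose bystander; origin at centre of underside
- slide_box1: slide box: amber plastic base 32 x 40 x 55 mm with a white top, 85 mm tall in all, loose bystander; origin at centre of underside
- slide_box2: slide box: amber plastic base 32 x 40 x 55 mm with a white top, 85 mm tall in all, loose bystander; origin at centre of underside
- slide_tray: Aluminium microscope-slide tray, 56 (its own x) x 110 x 9 mm, flat on the bench near the robot, loose bystander; origin at centre of underside.
- sample_jar: Small closed jar, white cap, 56 mm across, 60 mm tall, loose bystander; origin at centre of underside.
- tip_box: Pipette tip box, 122 x 87 x 63 mm, clear with blue lid, loose bystander; origin at centre of underside.
There are look-alikes about, which are no part of the job. What is meant by the clamp is not green or pink, and is the larger of those in its own colour.

How it is judged (in metres and radians):
On the way, in this order (a step that is already met when the one before it is completed fails the run):
1. the blue cap is fully closed, while the thumbscrew is not yet seated (value of joint cap above 1.52 rad and value of joint screw below 2.15 rad), for 0.2 s.
2. the thumbscrew is turned clockwise until seated (value of joint screw above 2.32 rad and value of joint cap above 1.52 rad), for 0.1 s.
3. the thumbscrew is backed off a quarter turn and gripped (value of joint screw between 0.629 and 1.029 rad and contact force between wing and the fingers above 2 N and distance between the grasp point and wing_top below 0.04 m), for 0.2 s.
At the end, for the whole second after the job is handed in: The fingers grip the thumbscrew's wing (over 2 N, grasp point within 40 mm of its top centre), still, a quarter turn (1.57 rad, within 0.2) back from seated; the blue cap is closed (within 0.08 rad); no bystander is moved over 30 mm or tipped (0.5 rad) (all of step 3 and value of joint cap above 1.52 rad and velocity of joint screw between -0.1 and 0.1 rad/s and not (distance of red_bottle from where it was at the start of the episode above 0.03 m) and not (distance of slide_box0 from where it was at the start of the episode above 0.03 m) and not (distance of slide_box1 from where it was at the start of the episode above 0.03 m) and not (distance of slide_box2 from where it was at the start of the episode above 0.03 m) and not (distance of slide_tray from where it was at the start of the episode above 0.03 m) and not (distance of sample_jar from where it was at the start of the episode above 0.03 m) and not (distance of tip_box from where it was at the start of the episode above 0.03 m) and not (angle between red_bottle's own z axis and vertical above 0.5 rad) and not (angle between slide_box0's own z axis and vertical above 0.5 rad) and not (angle between slide_box1's own z axis and vertical above 0.5 rad) and not (angle between slide_box2's own z axis and vertical above 0.5 rad) and not (angle between sample_jar's own z axis and vertical above 0.5 rad) and not (angle between tip_box's own z axis and vertical above 0.5 rad)); the arm keeps its last pose, push and grip.
It fails at once if a bystander is shifted by more than 30 mm (distance of any of red_bottle, slide_box0, slide_box1, slide_box2, slide_tray, sample_jar, tip_box from where it was at the start of the episode above 0.03 m).
It fails at once if a bystander is tipped over (angle between any of red_bottle, slide_box0, slide_box1, slide_box2, sample_jar, tip_box's own z axis and vertical above 0.5 rad).
It also fails if it takes over 58 s, if anything falls off the work surface, if the arm or the gripper's body presses on something with over 40 N, if the wrist force passes 120 N, or if a joint passes its speed limit or range.

## Working session

There is one attempt and no reset: what is moved stays moved. The work goes in short steps, Python scripts to look and compute and a tool call to move; the robot and the scene stay as the last step left them, time stands still between calls to the robot, and variables do not carry over. Pictures are saved under pics/ and viewed, at most 10 in all, crops included, and the job is handed in when it is done.

Besides the shell and the picture viewer there is one more tool, called after ">>>" by a JSON object that holds its "op" and its "data", one argument or row to a line. play_rows: Moves the arm, as the interface text tells. Its arguments: {"type":"object","properties":{"steps":{"type":"array","items":{"type":"array","items":{"type":"array","items":{"type":"number"}}}},"force":{"type":"number"}},"required":["steps"]}

```bash
mkdir -p pics; cat > h.py <<'E'
import numpy as np,cv2
from cell import get_obs, read_camera, sign_off, silhouettes
def ray(c,uv):
    K=np.array(c["intrinsics"]);V=np.array(c["view"]);R=V[:3,:3];t=V[:3,3]
    d=np.linalg.inv(K)@np.array([uv[0],uv[1],1.]);d=np.array([d[0],-d[1],-d[2]])
    return -R.T@t,R.T@d
def atz(c,uv,z):
    o,d=ray(c,uv);return o+d*(z-o[2])/d[2]
def proj(c,p):
    V=np.array(c["view"]);q=V[:3,:3]@np.array(p)+V[:3,3];q=np.array(c["intrinsics"])@np.array([q[0],-q[1],-q[2]]);return q[:2]/q[2]
def save(n,f): cv2.imwrite("pics/"+n+".png",cv2.cvtColor(f,cv2.COLOR_RGB2BGR))
def tri(c1,u1,c2,u2):
    o1,d1=ray(c1,u1);o2,d2=ray(c2,u2);A=np.stack([d1,-d2],1);s=np.linalg.lstsq(A,o2-o1,rcond=None)[0]
    a=o1+d1*s[0];b=o2+d2*s[1];return (a+b)/2,np.linalg.norm(a-b)
E
python3 - <<'E'
from h import *
S=read_camera("scene");T=read_camera("top")
f=np.concatenate([S["frame"],T["frame"]],0);f=np.concatenate([S["frame"],T["frame"]],1)
save("a",cv2.resize(S["frame"],(800,600)));save("b",cv2.resize(T["frame"],(800,600)))
for cn,c in (("scene",S),("top",T)):
  for n in ["cap_top","wing","dock","clamp","red_bottle","slide_box0","sample_jar","tip_box","slide_tray"]:
    for r in silhouettes(cn,n):
      ys,xs=np.nonzero(r["pixels"])
      if r["p"]>.2: print(cn,n,round(r["p"],2),[round(float(v)) for v in r["extent"]],(xs.mean().round(1),ys.mean().round(1)),len(xs),atz(c,(xs.mean(),ys.mean()),{"cap_top":.12,"wing":.11}.get(n,.05)).round(3))
o=get_obs();print(o)
E
```

```text
scene cap_top 0.84 [243, 162, 262, 181] (np.float64(251.9), np.float64(172.4)) 274 [ 0.566 -0.169  0.12 ]
scene cap_top 0.55 [262, 194, 272, 220] (np.float64(265.4), np.float64(208.1)) 186 [ 0.595 -0.05   0.12 ]
scene wing 0.59 [326, 171, 340, 188] (np.float64(332.5), np.float64(179.6)) 169 [ 0.401 -0.065  0.11 ]
scene wing 0.53 [279, 254, 288, 268] (np.float64(285.0), np.float64(259.6)) 130 [0.626 0.089 0.11 ]
scene wing 0.43 [240, 301, 253, 338] (np.float64(244.8), np.float64(321.2)) 594 [0.765 0.177 0.11 ]
scene wing 0.42 [314, 220, 327, 233] (np.float64(320.2), np.float64(224.0)) 113 [0.507 0.041 0.11 ]
scene dock 0.56 [231, 164, 276, 223] (np.float64(249.4), np.float64(192.6)) 1333 [ 0.571 -0.173  0.05 ]
scene clamp 0.82 [307, 217, 326, 248] (np.float64(317.7), np.float64(233.1)) 376 [0.493 0.019 0.05 ]
scene clamp 0.67 [310, 170, 343, 214] (np.float64(327.3), np.float64(191.5)) 883 [ 0.395 -0.085  0.05 ]
scene clamp 0.64 [272, 250, 295, 286] (np.float64(283.0), np.float64(267.3)) 425 [0.614 0.066 0.05 ]
scene red_bottle 0.87 [322, 260, 353, 310] (np.float64(339.0), np.float64(2
[... 2434 characters left out ...]
1.0, 'qpos': array([-72.70165496,  18.39099843,  -4.01668537,  83.10599268,
         1.29426189,  78.54060738,  -3.25950932]), 'joint_velocities': array([ 0.05369697,  0.02692629, -0.05163703, -0.12097182,  0.03234939,
       -0.14975976, -0.000601  ]), 'effort': array([ 2.81841767e-04, -4.91106963e+01, -4.02836278e-01, -3.12774682e+01,
       -6.35835039e-02,  3.38214298e-02,  3.69989266e-05]), 'tool_pos': array([0.18453352, 0.62329237, 0.22261077]), 'tool_rot': array([1.79992507e+02, 1.73804044e-03, 1.63511316e+02]), 'force': array([-0.29672604, -0.31339487,  0.05259653]), 'wrist_torque': array([ 0.03602908, -0.00219911, -0.02574916]), 'grasp_force': 0.0, 'grip_width': 0.08691080878248075}
```

View pics/a.png

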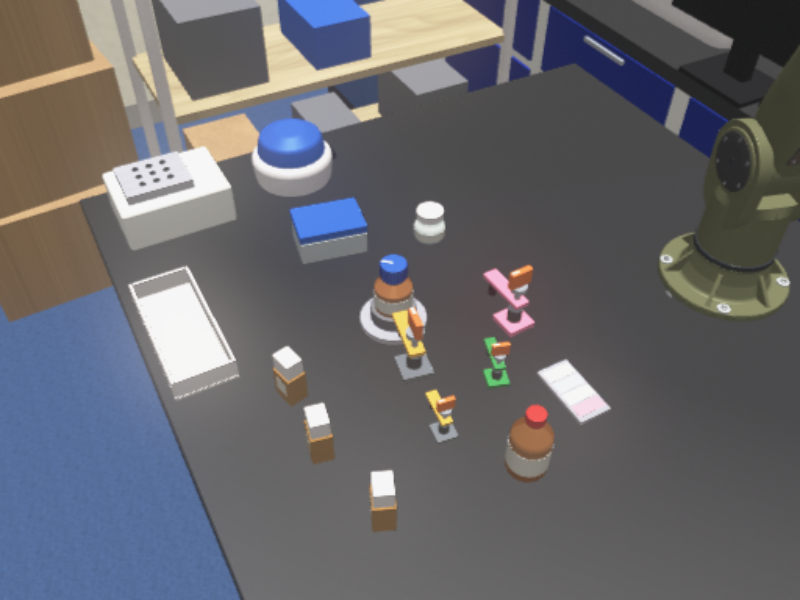

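View pics/b.png

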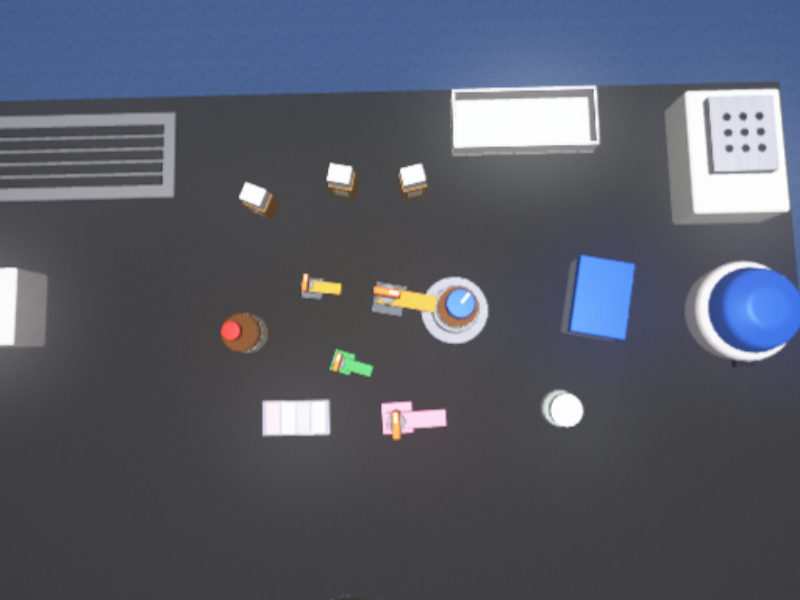

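Scene (800x600): clamps that could be mistaken are the large yellow/grey at scene (412,340)/top (390,297), the small yellow one at scene (443,412)/top (312,287), green at (497,360)/(348,362), and pink at (512,300)/(410,418). The larger yellow one beside the dock is the one meant. The blue-capped bottle in the round dock is at scene (393,280)/top (458,305), and the red bottle is a bystander.

>>> {"op": "play_rows", "data": {
  "steps": [
    [[-0.0384,-0.026,-0.006,0,0,0,0.087],[-0.0384,-0.026,-0.006,0,0,0,0.087],[-0.0384,-0.026,-0.006,0,0,0,0.087],[-0.0384,-0.026,-0.006,0,0,0,0.087],[-0.0384,-0.026,-0.006,0,0,0,0.087],[-0.0384,-0.026,-0.006,0,0,0,0.087],[-0.0384,-0.026,-0.006,0,0,0,0.087],[-0.0384,-0.026,-0.006,0,0,0,0.087],[-0.0384,-0.026,-0.006,0,0,0,0.087],[-0.018,-0.041,0,0,0,0,0.087],[-0.018,-0.041,0,0,0,0,0.087],[-0.018,-0.041,0,0,0,0,0.087]]
  ]
}}

```text
time_s: 2.2
tool_pos: [0.4666, 0.1657, 0.2767]
tool_rot: [180.0, 0.0, 163.5]
force: [1.0, 0.2, 0.5]
grip_width: 0.0871
grasp_force: 0.0
```

>>> {"op": "play_rows", "data": {
  "steps": [
    [[-0.018,-0.041,0,0,0,0,0.087],[-0.018,-0.041,0,0,0,0,0.087],[-0.018,-0.041,0,0,0,0,0.087],[-0.018,-0.041,0,0,0,0,0.087],[-0.018,-0.041,0,0,0,0,0.087],[-0.018,-0.041,0,0,0,0,0.087],[0,0,0,0,0,0.1425,0.087],[0,0,0,0,0,0.1425,0.087],[0,0,0,0,0,0.1425,0.087],[0,0,0,0,0,0.1425,0.087],[0,0,0,0,0,0.1425,0.087],[0,0,0,0,0,0.1425,0.087]]
  ]
}}

```text
time_s: 3.4
tool_pos: [0.5001, -0.099, 0.2767]
tool_rot: [180.0, -0.0, 114.2]
force: [-0.2, -0.4, -1.1]
grip_width: 0.0868
grasp_force: 0.0
```

>>> {"op": "play_rows", "data": {
  "steps": [
    [[0,0,0,0,0,0.1425,0.087],[0,0,0,0,0,0.1425,0.087],[0,0,0,0,0,0.1425,0.087],[0,0,0,0,0,0,0.087]]
  ]
}}

```text
time_s: 3.8
tool_pos: [0.5001, -0.099, 0.2767]
tool_rot: [180.0, -0.0, 90.0]
force: [-0.3, 0.0, -0.5]
grip_width: 0.087
grasp_force: 0.0
```

```bash
python3 - <<'E'
from h import *
W=read_camera("wrist");save("c",cv2.resize(W["frame"],(800,600)))
print(get_obs()["tool_pos"],get_obs()["qpos"].round(1))
V=np.array(W["view"]);print((-V[:3,:3].T@V[:3,3]).round(3),(-V[2,:3]).round(2))
for n in ["cap_top","wing","clamp"]:
    for r in silhouettes("wrist",n):
      ys,xs=np.nonzero(r["pixels"])
      if r["p"]>.2: print(n,round(r["p"],2),[round(float(v)) for v in r["extent"]],(xs.mean().round(1),ys.mean().round(1)),atz(W,(xs.mean(),ys.mean()),.12).round(3))
E
```

```text
[ 0.50008425 -0.09903423  0.27668405] [-26.2  -1.2  34.2  99.    0.7  82.    8.1]
[ 0.5   -0.035  0.438] [ 0.   -0.24 -0.97]
cap_top 0.77 [299, 228, 338, 238] (np.float64(317.5), np.float64(233.7)) [ 0.561 -0.157  0.12 ]
cap_top 0.56 [326, 125, 354, 169] (np.float64(340.0), np.float64(143.1)) [ 0.578 -0.066  0.12 ]
wing 0.79 [228, 56, 255, 74] (np.float64(241.0), np.float64(66.2)) [0.485 0.003 0.12 ]
wing 0.7 [324, 122, 357, 167] (np.float64(340.0), np.float64(143.4)) [ 0.578 -0.066  0.12 ]
wing 0.68 [124, 138, 174, 163] (np.float64(150.2), np.float64(152.4)) [ 0.398 -0.075  0.12 ]
wing 0.64 [347, 6, 381, 31] (np.float64(362.0), np.float64(16.1)) [0.591 0.044 0.12 ]
clamp 0.84 [123, 122, 194, 214] (np.float64(166.6), np.float64(161.0)) [ 0.413 -0.083  0.12 ]
clamp 0.68 [299, 115, 357, 202] (np.float64(325.6), np.float64(152.8)) [ 0.565 -0.075  0.12 ]
clamp 0.6 [332, 6, 382, 74] (np.float64(350.4), np.float64(33.1)) [0.582 0.03  0.12 ]
clamp 0.56 [225, 56, 262, 115] (np.float64(240.0), np.float64(80.7)) [ 0.484 -0.01   0.12 ]
```

View pics/c.png

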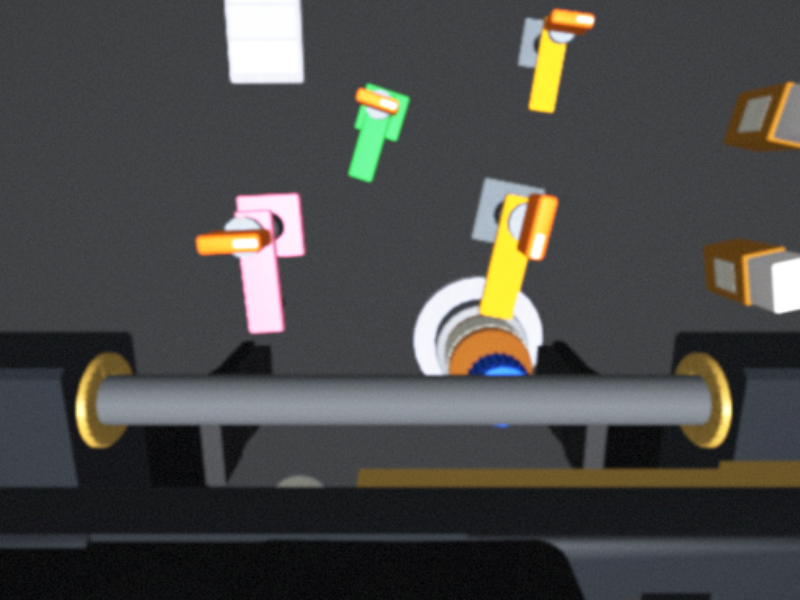

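The wrist view shows the large yellow clamp at (510,210), its orange wing at (540,228), and the blue cap partly hidden at (500,375). I'll shift so both are clear for a second view.

>>> {"op": "play_rows", "data": {
  "steps": [
    [[-0.034,0.02,0,0,0,0,0.087],[-0.034,0.02,0,0,0,0,0.087],[-0.034,0.02,0,0,0,0,0.087],[0,0,0,0,0,0,0.087]]
  ]
}}

```text
time_s: 4.4
tool_pos: [0.5605, -0.2063, 0.2755]
tool_rot: [-179.9, 0.3, 89.8]
force: [0.1, -0.4, -0.2]
grip_width: 0.087
grasp_force: 0.0
```

```bash
python3 - <<'E'
from h import *
W=read_camera("wrist");f=W["frame"]
crop=cv2.resize(f[40:260,180:400],None,fx=2.7,fy=2.7,interpolation=cv2.INTER_CUBIC);save("d",crop)
np.savez("w2",frame=f,intrinsics=W["intrinsics"],view=W["view"])
print(get_obs()["tool_pos"])
hsv=cv2.cvtColor(f,cv2.COLOR_RGB2HSV)
for n in ["cap_top","wing"]:
    for r in silhouettes("wrist",n):
      ys,xs=np.nonzero(r["pixels"])
      if r["p"]>.2: print(n,round(r["p"],2),[round(float(v)) for v in r["extent"]],(xs.mean().round(1),ys.mean().round(1)),atz(W,(xs.mean(),ys.mean()),.12).round(3))
E
```

```text
[ 0.56000213 -0.20358892  0.2756403 ]
cap_top 0.59 [241, 124, 283, 169] (np.float64(261.5), np.float64(145.4)) [ 0.564 -0.176  0.12 ]
wing 0.94 [268, 1, 297, 53] (np.float64(283.4), np.float64(26.3)) [ 0.583 -0.073  0.12 ]
wing 0.69 [45, 24, 102, 59] (np.float64(76.9), np.float64(40.7)) [ 0.403 -0.084  0.12 ]
```

View pics/d.png

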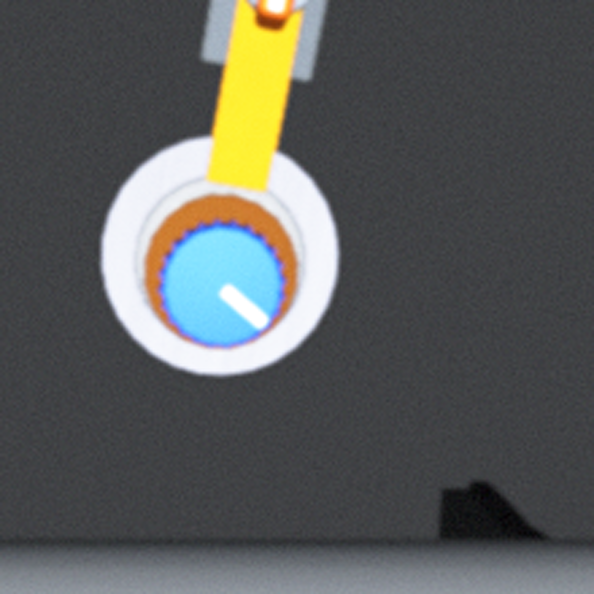

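The cap is fully visible, with its top circle centred at crop (223,285) (raw about 262.6,145.6) and the stripe pointing lower right. The strap's tip reaches the dock.

```bash
python3 - <<'E'
from h import *
W=dict(np.load("w2.npz"));T=read_camera("top");S=read_camera("scene")
def cyan(f,box):
    h=cv2.cvtColor(f,cv2.COLOR_RGB2HSV);m=((h[...,0]>95)&(h[...,0]<130)&(h[...,1]>100)).astype(np.uint8)
    z=np.zeros_like(m);l,t,r,b=box;z[t:b,l:r]=m[t:b,l:r]
    c=max(cv2.findContours(z,0,1)[0],key=cv2.contourArea);return cv2.minEnclosingCircle(c)
cw=cyan(W["frame"],(235,118,290,175));print(cw,atz(W,cw[0],.128).round(4))
print(tri(W,(262.6,145.6),T,(294.0,194.5)))
for p in (atz(W,cw[0],.128),): print(proj(T,p),proj(S,p))
# wing: orange in top cam and wrist
for n,c,b in (("wrist",W,(260,0,310,60)),("top",T,(236,178,262,200))):
    f=c["frame"];h=cv2.cvtColor(f,cv2.COLOR_RGB2HSV);m=((h[...,0]<13)&(h[...,1]>120)&(h[...,2]>120))
    z=np.zeros_like(m);l,t,r,bb=b;z[t:bb,l:r]=m[t:bb,l:r];ys,xs=np.nonzero(z)
    print(n,len(xs),(xs.min(),xs.max(),ys.min(),ys.max()),cv2.minAreaRect(np.stack([xs,ys],1).astype(np.float32)),atz(c,(xs.mean(),ys.mean()),.11).round(3))
E
```

```text
((261.56988525390625, 144.84945678710938), 23.275054931640625) [ 0.5642 -0.1745  0.128 ]
(array([ 0.5655759 , -0.17972917,  0.07903166]), np.float64(0.0017635515884126094))
[294.00923708 193.06328088] [251.58773146 168.28848695]
wrist 114 (np.int64(275), np.int64(296), np.int64(0), np.int64(49)) ((284.61541748046875, 23.923078536987305), (15.297059059143066, 51.38242721557617), 11.309932708740234) [ 0.584 -0.07   0.11 ]
top 23 (np.int64(239), np.int64(255), np.int64(183), np.int64(190)) ((246.9864959716797, 186.58108520507812), (16.933095932006836, 5.425166606903076), 9.462321281433105) [ 0.581 -0.068  0.11 ]
```

>>> {"op": "play_rows", "data": {
  "steps": [
    [[0.029,0.004,0.0,0,0,0,0.07],[0,0,0.035,0,0,0,0.07],[0,0,0.035,0,0,0,0.07],[0,0,0.035,0,0,0,0.07],[0,0,0.03,0,0,0,0.07],[0,0,0.02,0,0,0,0.07],[0,0,0.018,0,0,0,0.07],[0,0,0,0,0,0,0.07]]
  ],
  "force": 10
}}

```text
time_s: 5.45
tool_pos: [0.5623, -0.1697, 0.1015]
tool_rot: [-179.8, -0.1, 90.2]
force: [0.2, 0.8, -0.3]
grip_width: 0.0704
grasp_force: 0.0
```

```bash
python3 - <<'E'
from h import *
W=read_camera("wrist");save("e",W["frame"]);o=get_obs();print(o["tool_pos"],o["qpos"].round(1),o["wrist_torque"])
E
```

```text
[ 0.56341165 -0.17036689  0.1031603 ] [-17.8  18.6  38.2 101.5 -12.7  64.3  24.6] [-0.0806746   0.06749405 -0.05908674]
```

View pics/e.png

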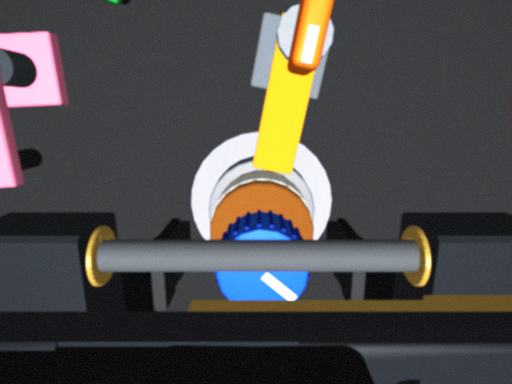

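The cap at (262,268) sits midway between the fingers (about 170 and 358). I'll nudge 3 mm and close.

>>> {"op": "play_rows", "data": {
  "steps": [
    [[-0.003,0,0,0,0,0,0.05],[0,0,0,0,0,0,0.03],[0,0,0,0,0,0,0.03],[0,0,0,0,0,0,0.03],[0,0,0,0,0,0,0.03],[0,0,0,0,0,0,0.03]]
  ],
  "force": 20
}}

```text
time_s: 6.1
tool_pos: [0.5642, -0.175, 0.104]
tool_rot: [180.0, -0.0, 90.0]
force: [-1.0, 0.7, 3.5]
grip_width: 0.0414
grasp_force: 20.0
```

Turn clockwise (positive about tool z, which points down).

>>> {"op": "play_rows", "data": {
  "steps": [
    [[0,0,0,0,0,0.1,0.03],[0,0,0,0,0,0.1,0.03],[0,0,0,0,0,0.1,0.03],[0,0,0,0,0,0.1,0.03],[0,0,0,0,0,0.1,0.03],[0,0,0,0,0,0.1,0.03],[0,0,0,0,0,0.1,0.03],[0,0,0,0,0,0.1,0.03],[0,0,0,0,0,0,0.03]]
  ]
}}

```text
time_s: 7.0
tool_pos: [0.5647, -0.1752, 0.104]
tool_rot: [179.9, -0.0, 44.2]
force: [-0.1, 0.5, 3.7]
grip_width: 0.0416
grasp_force: 20.0
```

```bash
python3 - <<'E'
from h import *
o=get_obs();print(o["tool_rot"],o["qpos"].round(1),o["wrist_torque"])
E
```

```text
[ 1.79937196e+02 -2.27430228e-02  4.41724017e+01] [-23.9  20.7  46.6 101.4 -16.4  64.9 -17.9] [-0.14476096  0.19026844 -0.14067847]
```

>>> {"op": "play_rows", "data": {
  "steps": [
    [[0,0,0,0,0,0.08,0.03],[0,0,0,0,0,0.08,0.03],[0,0,0,0,0,0.08,0.03],[0,0,0,0,0,0,0.03]]
  ]
}}

```text
time_s: 7.4
tool_pos: [0.5648, -0.1753, 0.1041]
tool_rot: [179.9, -0.1, 30.5]
force: [-0.5, -0.0, 3.7]
grip_width: 0.0411
grasp_force: 20.0
```

```bash
python3 - <<'E'
from h import *
o=get_obs();print(o["tool_rot"],o["qpos"].round(1),o["wrist_torque"])
E
```

```text
[ 1.79927883e+02 -5.04373488e-02  3.05402463e+01] [-25.8  21.4  49.2 101.5 -17.8  65.1 -30.5] [-0.17522257  0.03971385 -0.0774195 ]
```

>>> {"op": "play_rows", "data": {
  "steps": [
    [[0,0,0,0,0,0.08,0.03],[0,0,0,0,0,0.08,0.03],[0,0,0,0,0,0.08,0.03],[0,0,0,0,0,0,0.03]]
  ]
}}

```text
time_s: 7.8
tool_pos: [0.565, -0.1754, 0.1039]
tool_rot: [179.9, -0.1, 16.9]
force: [1.6, -1.5, 2.6]
grip_width: 0.0417
grasp_force: 20.0
```

```bash
python3 - <<'E'
from h import *
o=get_obs();print(o["tool_rot"],o["qpos"].round(1),o["wrist_torque"])
E
```

```text
[ 1.79906715e+02 -7.23080080e-02  1.68889934e+01] [-27.8  22.3  51.9 101.5 -19.2  65.4 -43. ] [-0.37036312 -0.27337198  0.12960192]
```

>>> {"op": "play_rows", "data": {
  "steps": [
    [[0,0,0,0,0,0.08,0.03],[0,0,0,0,0,0.08,0.03],[0,0,0,0,0,0.06,0.03],[0,0,0,0,0,0,0.03],[0,0,0,0,0,0,0.03]]
  ],
  "force": 25
}}

```text
time_s: 8.3
tool_pos: [0.5651, -0.1755, 0.1039]
tool_rot: [179.9, -0.1, 4.3]
force: [3.7, -2.6, 1.7]
grip_width: 0.0415
grasp_force: 25.0
```

```bash
python3 - <<'E'
from h import *
o=get_obs();print(o["tool_rot"],o["qpos"].round(1),o["wrist_torque"])
W=read_camera("wrist");save("f",W["frame"][190:330,140:380]); c=cv2.imread("pics/f.png"); cv2.imwrite("pics/f.png",cv2.resize(c,None,fx=3,fy=3))
E
```

```text
[ 1.79927479e+02 -1.23881066e-01  4.27106727e+00] [-29.6  23.3  54.5 101.6 -20.7  65.7 -54.4] [-0.62405249 -0.72978284  0.17823848]
```

View pics/f.png

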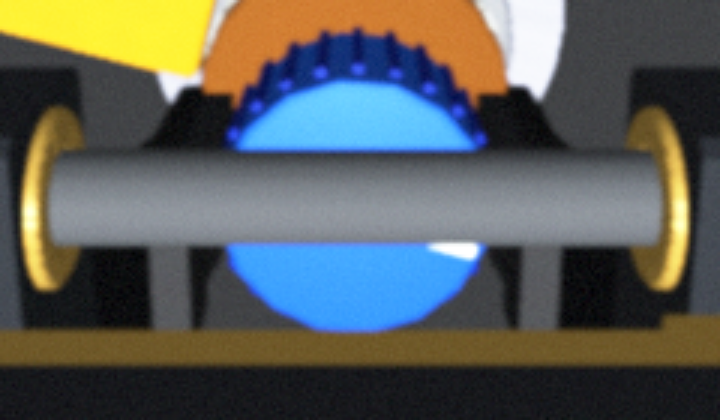

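The stripe now sits nearer image-right, at (455,250). The tool turned past the cap and slipped at its stop. I'll open, lift and check.

>>> {"op": "play_rows", "data": {
  "steps": [
    [[0,0,0,0,0,0,0.075],[0,0,0,0,0,0,0.075],[0,0,0,0,0,0,0.075],[0,0,-0.04,0,0,0,0.075],[0,0,-0.045,0,0,0,0.075],[0,0,-0.045,0,0,0,0.075],[0,0,-0.045,0,0,0,0.075],[0,0,0,0,0,0,0.075],[0,0,0,0,0,0,0.075]]
  ]
}}

```text
time_s: 9.25
tool_pos: [0.5641, -0.1748, 0.279]
tool_rot: [-180.0, -0.1, 4.1]
force: [0.3, 0.0, -1.1]
grip_width: 0.0747
grasp_force: 0.0
```

```bash
python3 - <<'E'
from h import *
T=read_camera("top");f=T["frame"]
W=read_camera("wrist");print(get_obs()["tool_pos"],get_obs()["tool_rot"])
a=cv2.resize(f[165:225,225:325],(500,300),interpolation=cv2.INTER_CUBIC);b=cv2.resize(W["frame"],(400,300))
save("g",cv2.resize(np.concatenate([a,b],1),(800,267)))
E
```

```text
[ 0.56318187 -0.17429186  0.27689419] [-1.79923427e+02  1.60246321e-01  4.10650988e+00]
```

View pics/g.png

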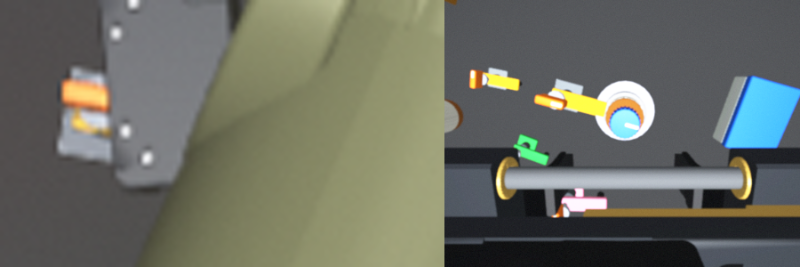

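The cap stripe now points to azimuth of about −105° (it was −41°), so the cap turned about 1.1 rad and then slipped against its stop: closed. The orange wing shows at right-panel (548,101). I'll move over the wing.

>>> {"op": "play_rows", "data": {
  "steps": [
    [[0.009,-0.0375,0,0,0,0,0.075],[0.009,-0.0375,0,0,0,0,0.075],[0,0,0,0,0,-0.1326,0.06],[0,0,0,0,0,-0.1326,0.06],[0,0,0,0,0,-0.1326,0.06],[0,0,0,0,0,-0.1326,0.06],[0,0,0,0,0,-0.1326,0.06],[0,0,0,0,0,-0.1326,0.06],[0,0,0,0,0,-0.1326,0.06],[0,0,0,0,0,-0.1326,0.06],[0,0,0,0,0,-0.1326,0.06],[0,0,0,0,0,-0.1326,0.06]]
  ]
}}

```text
time_s: 10.55
tool_pos: [0.5756, -0.0984, 0.2763]
tool_rot: [-179.8, 0.0, 80.4]
force: [-0.4, 0.5, 1.1]
grip_width: 0.0599
grasp_force: 0.0
```

>>> {"op": "play_rows", "data": {
  "steps": [
    [[0,0,0,0,0,0,0.06],[0,0,0,0,0,0,0.06],[0,0,0,0,0,0,0.06]]
  ]
}}

```text
time_s: 10.85
tool_pos: [0.5764, -0.0988, 0.2778]
tool_rot: [-179.9, 0.0, 79.9]
force: [-0.1, -0.4, -0.6]
grip_width: 0.0599
grasp_force: 0.0
```

```bash
cat > m.py <<'E'
from h import *
from scipy.optimize import minimize
W=read_camera("wrist");o=get_obs();print(o["tool_pos"],o["tool_rot"],o["qpos"].round(1))
f=W["frame"];best=None
for r in silhouettes("wrist","wing"):
    ys,xs=np.nonzero(r["pixels"]);p=atz(W,(xs.mean(),ys.mean()),.105);print(round(r["p"],2),p.round(3),[round(float(v)) for v in r["extent"]])
    if abs(p[0]-.58)<.04 and abs(p[1]+.07)<.04 and best is None: best=r
m=best["pixels"].astype(np.uint8)
def hull(q):
    x,y,a=q;c,s=np.cos(a),np.sin(a)
    P=[proj(W,(x+c*u-s*v,y+s*u+c*v,z)) for u in(-.02,.02) for v in(-.006,.006) for z in(.086,.118)]
    return cv2.convexHull(np.array(P,np.float32))
def cost(q):
    z=np.zeros(m.shape,np.uint8);cv2.fillConvexPoly(z,np.round(hull(q)*16).astype(np.int32),1,shift=4)
    return -np.sum(z&m)/np.sum(z|m)
ys,xs=np.nonzero(m);p=atz(W,(xs.mean(),ys.mean()),.105)
B=None
for a in np.radians(range(30,140,10)):
    s=minimize(cost,[p[0],p[1],a],method="Nelder-Mead",options=dict(initial_simplex=[[p[0],p[1],a],[p[0]+.005,p[1],a],[p[0],p[1]+.005,a],[p[0],p[1],a+.1]]))
    if B is None or s.fun<B.fun:B=s
print(B.fun,B.x[:2].round(4),np.degrees(B.x[2]).round(1))
v=f.copy();cv2.polylines(v,[np.round(hull(B.x)).astype(np.int32)],True,(0,255,0));x0=max(int(xs.mean())-75,0);y0=max(int(ys.mean())-75,0)
save("h",cv2.resize(v[y0:y0+150,x0:x0+150],None,fx=3.5,fy=3.5));print(x0,y0)
E
python3 m.py
```

```text
[ 0.57650299 -0.0988236   0.27802777] [-1.79948976e+02  1.12985077e-02  7.99583475e+01] [-33.2  11.4  47.   89.3  -8.4  83.    4.3]
0.75 [0.494 0.005 0.105] [136, 77, 168, 93]
0.66 [0.604 0.048 0.105] [248, 5, 274, 27]
0.65 [ 0.585 -0.068  0.105] [248, 120, 274, 164]
0.6 [ 0.396 -0.077  0.105] [54, 166, 105, 197]
0.0 [ 0.6234 -0.0829] -12.0
185 67m.py:15: RuntimeWarning: overflow encountered in scalar negative
  return -np.sum(z&m)/np.sum(z|m)
```

View pics/h.png

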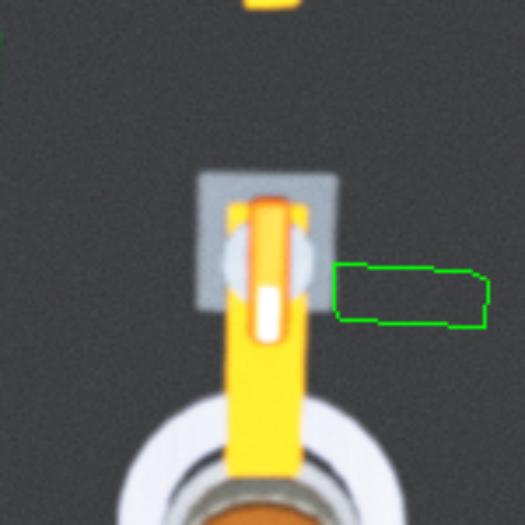

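The wing is upright in the wrist image at crop (268,270), so its long axis is along tool x at yaw 80°. The overlay was wrong because of a uint overflow in my script. I'll fix that.

```bash
sed -i 's/-np.sum(z&m)/-float(np.sum(z\&m))/;s/"h",/"h2",/' m.py; python3 m.py; python3 -c "
from h import *
W=read_camera('wrist');print(atz(W,(261.6,144.1),.118))"
```

```text
[ 0.57665763 -0.09882367  0.2783394 ] [-1.79981259e+02  3.05898832e-03  8.00045962e+01] [-33.2  11.4  47.   89.3  -8.4  83.    4.3]
0.9 [0.494 0.005 0.105] [136, 73, 169, 92]
0.86 [ 0.396 -0.077  0.105] [53, 167, 105, 197]
0.8 [0.605 0.048 0.105] [247, 2, 276, 28]
0.55 [ 0.585 -0.068  0.105] [250, 120, 275, 168]
-0.698595146871009 [ 0.5847 -0.069 ] 78.6
185 67
[ 0.58616285 -0.06799549  0.118     ]
```

>>> {"op": "play_rows", "data": {
  "steps": [
    [[0.031,0.0037,0.0,0,0,0,0.06],[0,0,0.04,0,0,0,0.06],[0,0,0.04,0,0,0,0.06],[0,0,0.04,0,0,0,0.06],[0,0,0.03,0,0,0,0.05],[0,0,0.02,0,0,0,0.05],[0,0,0.013,0,0,0,0.05],[0,0,0,0,0,0,0.05],[0,0,0,0,0,0,0.05]]
  ],
  "force": 15
}}

```text
time_s: 12.0
tool_pos: [0.5864, -0.0691, 0.0964]
tool_rot: [179.9, -0.0, 80.0]
force: [0.2, -0.1, 0.8]
grip_width: 0.0501
grasp_force: 0.0
```

```bash
python3 - <<'E'
from h import *
W=read_camera("wrist");save("i",W["frame"]);o=get_obs();print(o["tool_pos"],o["qpos"].round(1),o["wrist_torque"])
E
```

```text
[ 0.58678593 -0.0691493   0.0968895 ] [-31.9  20.3  43.4 101.8 -15.4  63.8   6.6] [-0.16402506  0.13771018 -0.0097718 ]
```

View pics/i.png

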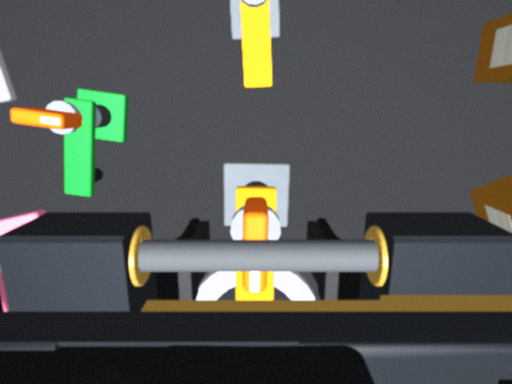

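The wing (x≈256) is centred between the fingers (about 200 and 312). Close.

>>> {"op": "play_rows", "data": {
  "steps": [
    [[0,0,0,0,0,0,0.02],[0,0,0,0,0,0,0.0],[0,0,0,0,0,0,0.0],[0,0,0,0,0,0,0.0],[0,0,0,0,0,0,0.0]]
  ]
}}

```text
time_s: 12.55
tool_pos: [0.5858, -0.0689, 0.0957]
tool_rot: [180.0, -0.0, 80.1]
force: [-1.4, 0.1, 0.5]
grip_width: 0.0176
grasp_force: 0.0
```

```bash
cat > o.py <<'E'
from h import *
o=get_obs();print(o["tool_pos"].round(4),o["tool_rot"].round(2),o["qpos"].round(1),o["wrist_torque"].round(3),o["grip_width"],o["grasp_force"])
E
python3 o.py
```

```text
[ 0.5858 -0.0689  0.0957] [ 1.7999e+02 -1.0000e-02  8.0060e+01] [-31.9  20.3  43.4 101.9 -15.4  63.8   6.6] [-0.083  0.072  0.019] 0.01764320886626115 0.0
```

>>> {"op": "play_rows", "data": {
  "steps": [
    [[0,0,0,0,0,0.1,0.0],[0,0,0,0,0,0.1,0.0],[0,0,0,0,0,0.1,0.0],[0,0,0,0,0,0.1,0.0],[0,0,0,0,0,0.1,0.0],[0,0,0,0,0,0.1,0.0],[0,0,0,0,0,0,0.0]]
  ]
}}

```text
time_s: 13.25
tool_pos: [0.5848, -0.0687, 0.0956]
tool_rot: [-179.9, 0.1, 45.7]
force: [-4.7, 1.6, 4.6]
grip_width: 0.0118
grasp_force: 15.0
```

```bash
python3 o.py
```

```text
[ 0.5848 -0.0687  0.0956] [-1.7988e+02  7.0000e-02  4.5670e+01] [-37.   22.2  50.1 102.1 -18.7  64.6 -25.1] [ 0.131  1.159 -0.07 ] 0.011783728738677732 15.0037382991286
```

>>> {"op": "play_rows", "data": {
  "steps": [
    [[0,0,0,0,0,0.07,0.0],[0,0,0,0,0,0.07,0.0],[0,0,0,0,0,0,0.0],[0,0,0,0,0,0,0.0]]
  ],
  "force": 20
}}

```text
time_s: 13.65
tool_pos: [0.5847, -0.0686, 0.0956]
tool_rot: [-179.9, 0.1, 37.8]
force: [-6.1, 1.7, 6.1]
grip_width: 0.012
grasp_force: 20.0
```

```bash
python3 o.py
```

```text
[ 0.5847 -0.0686  0.0956] [-1.7987e+02  7.0000e-02  3.7800e+01] [-38.1  22.7  51.6 102.1 -19.6  64.8 -32.3] [ 0.211  1.219 -0.107] 0.012015026275301285 20.0004454550799
```

>>> {"op": "play_rows", "data": {
  "steps": [
    [[0,0,0,0,0,0.07,0.0],[0,0,0,0,0,0.07,0.0],[0,0,0,0,0,0,0.0],[0,0,0,0,0,0,0.0]]
  ]
}}

```text
time_s: 14.05
tool_pos: [0.5847, -0.0686, 0.0956]
tool_rot: [-179.9, 0.1, 29.9]
force: [-4.8, 0.8, 5.0]
grip_width: 0.012
grasp_force: 20.0
```

```bash
python3 o.py
```

```text
[ 0.5847 -0.0686  0.0956] [-1.7989e+02  1.0000e-01  2.9860e+01] [-39.3  23.3  53.3 102.2 -20.5  65.  -39.5] [0.16 1.27 0.35] 0.01201711369218653 20.00099573750049
```

>>> {"op": "play_rows", "data": {
  "steps": [
    [[0,0,0,0,0,0.07,0.0],[0,0,0,0,0,0.07,0.0],[0,0,0,0,0,0,0.0],[0,0,0,0,0,0,0.0]]
  ]
}}

```text
time_s: 14.45
tool_pos: [0.5851, -0.0683, 0.0955]
tool_rot: [-179.9, 0.1, 21.9]
force: [-5.1, 0.7, 5.2]
grip_width: 0.0137
grasp_force: 23.0
```

```bash
python3 o.py
```

```text
[ 0.5851 -0.0683  0.0955] [-1.7993e+02  7.0000e-02  2.1900e+01] [-40.5  24.   54.9 102.2 -21.5  65.2 -46.7] [0.33  1.266 0.666] 0.013694925434509921 23.028669242339674
```

The stop shows at tool yaw of about 31°, where the moment rises and the wing twists in the pads beyond it. The screw is seated. Next I back off to yaw of about 121°.

>>> {"op": "play_rows", "data": {
  "steps": [
    [[0,0,0,0,0,-0.1,0.0],[0,0,0,0,0,-0.1,0.0],[0,0,0,0,0,-0.1,0.0],[0,0,0,0,0,-0.1,0.0],[0,0,0,0,0,-0.1,0.0],[0,0,0,0,0,-0.1,0.0],[0,0,0,0,0,-0.1,0.0],[0,0,0,0,0,-0.1,0.0],[0,0,0,0,0,-0.1,0.0]]
  ]
}}

```text
time_s: 15.35
tool_pos: [0.5853, -0.0677, 0.0956]
tool_rot: [-179.9, -0.1, 73.6]
force: [-4.5, 2.5, 3.5]
grip_width: 0.012
grasp_force: 20.0
```

>>> {"op": "play_rows", "data": {
  "steps": [
    [[0,0,0,0,0,-0.1,0.0],[0,0,0,0,0,-0.1,0.0],[0,0,0,0,0,-0.1,0.0],[0,0,0,0,0,-0.1,0.0],[0,0,0,0,0,-0.1,0.0],[0,0,0,0,0,-0.1,0.0],[0,0,0,0,0,-0.1,0.0],[0,0,0,0,0,-0.1,0.0],[0,0,0,0,0,-0.04,0.0],[0,0,0,0,0,0,0.0],[0,0,0,0,0,0,0.0],[0,0,0,0,0,0,0.0]]
  ]
}}

```text
time_s: 16.55
tool_pos: [0.5848, -0.0678, 0.0955]
tool_rot: [-180.0, -0.2, 121.5]
force: [-5.5, 3.6, 4.8]
grip_width: 0.0118
grasp_force: 20.0
```

```bash
python3 o.py; python3 - <<'E'
from h import *
W=read_camera("wrist");save("j",W["frame"])
E
```

```text
[ 0.5848 -0.0678  0.0955] [-1.7996e+02 -1.6000e-01  1.2149e+02] [-26.   18.7  35.8 101.8 -12.2  63.5  45.4] [0.49  1.29  0.077] 0.011784379918484245 20.00044552143663
```

View pics/j.png

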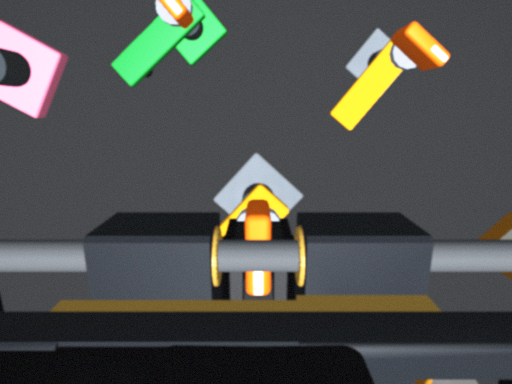

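The wing is held flat and upright between the pads at (258,250), a quarter turn back from the seated yaw, and nothing else has moved. Handing in.

```bash
python3 -c "
from cell import *
print(sign_off())"
```

```text
the job is handed in; nothing more can be done
None
```

The blue cap was turned about 1.1 rad to its stop, then the thumbscrew was seated, backed off about 90° and left gripped at 20 N; the job is handed in, with no verdict returned.

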